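# Put the jar away behind the shelf gate

### The arm

A 6-joint arm with a two-finger parallel gripper is mounted at the origin on the work surface. World frame = base frame: x ahead of the robot, y to its left, z up, the work surface at z = 0. Lengths are in mm, angles in rad, forces in N, time in s.
With the tool pointing down it reaches from about 350 to 975 mm from the base axis. Payload 17.4 kg.
Tool frame: the origin (TCP) lies midway between the tips of the shut fingers; the grasp point (between the pads) lies 19 mm behind it; z points along the fingers, y is the line along which they close (so a half turn about z gives the same grasp; the last joint's range is limited). The gripper opens to 85 mm and grips with 20 to 120 N. Pads are 22 mm wide; open, the fingers measure 114 mm over their backs; the gripper's body (76 mm by 85 mm) begins 54 mm behind the grasp point. The pads swing forward as they close: fully open they stand 13 mm farther back than shut.
Start: joints at [-1.166, 0.116, 1.442, -0, 1.584, -0.038], TCP at [289.21, -609.91, 231.303] pointing down, gripper open.
Joint ranges: [-2.83, 2.83], [-0.83, 2.19], [0.07, 2.5], [-1.14, 4.28], [0.01, 3], [-2.97, 2.97]. Speed limits (rad/s): [1.89, 1.89, 2.22, 3.14, 3.14, 3.14].

### API

Orientations are given as a unit quaternion [x, y, z, w].
In Python, from bench import ctrl, optics gives the robot as it stands.
- The arm moves only by the tool move_arm, never from a script. Its argument "motion" is a list of rows, each a list of 3 entries, a list of its own where there are three numbers: the shift along the tool's x, y, z in m, then the turn, a rotation vector about the tool's x, y, z in rad, then the finger opening in m, from 0 to 0.0854. A call has 1 to 5 rows; each row is the pose to reach, as a shift and turn from the pose commanded when the call began, along the tool's axes at that moment; what a row does not reach only later rows make up. A row lasts 1/8 s, in which the tool goes at most 62.5 mm and 10.7 degrees, less where a joint would pass 70% of its speed; a pose out of reach is approached as far as the arm can. A call with a gripper value outside its range is refused whole. The fingers move at their own pace and stop on an object; the grip force is fixed at half the most. Time passes only in rows, so rows that repeat a pose let the fingers close. It gives the time, the measured TCP pose, the force, the opening and the grip force at its end, in the units of the state.
- ctrl.observe(): the state, without advancing time (a new reading comes with each control period).
- optics.grab_frame(name): name is "scene" or "top"; returns the picture (480x640x3 uint8, blue, green, red); there is no depth.
- optics.calibration(name): a dict with "mtx" (3x3 intrinsics, pixels), "R" (3x3) and "t" (3): a world point X has camera coordinates R X + t. Camera axes: x right, y down, z forward; pixel columns grow to the right and rows downward; lengths in mm; the calibration is good to about 2 mm. A picture is of the moment at which its call begins. calibration takes no time and is no camera call.
- ctrl.finish_job(): hands the job in; it is judged then, once.
The state is a dict: "t": time; "q": joint angles; "dq": joint speeds; "tau": joint torques, N m; "tool_pos": TCP position; "ee_rot": TCP orientation; "force": force on the tool from outside, world axes, zero at the start; "wrist_torque": the same for the moment, N m; "grip_width": opening from 0.0 (shut) to 1.0 (fully open); "gripper_force": force on a finger pad.
Only numpy, scipy, OpenCV 4.12 (cv2) and the standard library are available. Lean on these libraries where they do the work, as an engineer would, in place of code of your own. Each camera call takes 0.05 s, during which the arm holds its last target. There are 200 camera calls.

### The job

Put the taller of the two cork-stoppered jars that stand on the worktop away behind the little gate of the jar shelf: lift the gate's drop latch, swing the gate wide open, and stand the jar upright on the shelf's lower board in the free space behind the gate, setting it down gently. Then swing the gate fully shut again and drop the latch bar fully down across it. Leave the other things where they stand.

Things in the scene. Friction and masses are not known exactly. Their poses are not given: they have to be found in the camera images.
- shelf: Teak jar shelf, fixed, maybe slightly turned. Origin on the worktop under its middle; x to its back (away from the robot), y to its left end, z up; 'shelf' coordinates below are in this frame, mm. Lower board x -115 to 105, y -290 to 290, top z 30. Front rail on the line x -100: 17 mm square posts, top z 105, at y -281, -94, 95 (latch post), 281 (hinge post); fixed battens from -281 to 95.
- upper_edge (a point): Middle of the lower front edge of the upper board (shelf x -35, y 0, z 190). That board runs from here back to x 105, y -300 to 300, 20 mm thick, with fixed stock on it up to z 300 at x over -10. It hangs over the rear of the lower board, so an upright tool cannot set a jar down behind the gate: lean the tool's top 30 to 45 degrees towards the shelf's front.
- bay (a point): Place for the jar: point on the lower board's top behind the gate (shelf x -45, y 188, z 30). The space there runs x -90 to 85, y 105 to 270 (end panel beyond; open at the back but for a batten), less what a neighbour on the shelf takes at its low-y side, up to about y 120. The jar passes in between the posts when the gate is open.
- gate (a joint): Wooden gate, 150 mm wide, 14 mm thick, z 35 to 105, in the rail's left end between y 104 and 272, hinged upright at its left end. 0 is shut (in line with the rail); grows as its free end swings to the front (shelf -x); 1.57 is square to the rail; stop at 1.9. Light to turn, stays where left. The lowered latch bar (6 mm before the stile) bars it: it can neither open nor shut past the bar.
- gate_knob (a point): The turned wooden knob standing up on top of the gate's free stile: round, upright, 24 mm across, z 105 to 151; this point is on its axis at z 133, at x -100, y 127 of the shelf when shut. It moves with the gate on a circle of radius 145 mm about gate_hinge. The latch post beside it (32 mm to the right) ends at z 105.
- gate_hinge (a point): Point on the upright hinge axis of the gate, at the height of gate_knob (shelf x -109, y 272).
- latch (a joint): Drop latch: teak bar 112 mm long, 14 mm high, 10 mm thick, on a level pivot at the front of the latch post, 75 mm above the worktop. 0 is fully down: bar level to the left, across the front of the gate's free stile; it may start up to 0.3 up. Grows as the free end is lifted; 1.57 is straight up; 2.2 (stop) leans to the right. The stiff pivot holds it at any angle; about 1 N at its knob turns it.
- latch_knob (a point): Grip of the latch bar: round teak peg 16 mm across, pointing to the shelf's front (-x), 50 mm long from the bar's front face. This point is on its axis, 31 mm from the bar and 19 mm from its free end; it moves with the bar on a circle of radius 75 mm about latch_pivot, rising from y 170, z 75 (down) to the top and over to the right.
- latch_pivot (a point): Point on the latch's pivot axis (which runs along the shelf's x), in the plane of latch_knob: shelf x -154, y 95, z 75.
- jar: The jar to put away: straight clear glass jar with a cork stopper, 60 mm across, 110 mm tall (top 22 mm cork, 57 mm across), 0.2 to 0.45 kg. Stands on the worktop. Origin: centre of its underside, z up.
- short_jar: The other jar on the worktop, same shape, 60 mm across but only 75 mm tall. Stays. Origin: centre of its underside.
- jar_b: Jar on the shelf behind the fixed rail, 60 mm across, 95 mm tall. Stays. Origin: centre of its underside.
- jar_c: Jar on the shelf behind the fixed rail, 60 mm across, 85 mm tall. Stays. Origin: centre of its underside.
- timer: White porcelain egg timer on the shelf, egg-shaped, 61 mm across, 74 mm tall. Stays. Origin: centre of its underside.
- cutter: Star-shaped tin cookie cutter on the shelf, 78 mm across its points, 26 mm tall. Stays. Origin: centre of its underside.
- mill: Wooden pepper mill on the worktop in front of the rail, 54 mm across, 166 mm tall. Stays. Origin: centre of its underside.
- mug: White mug on the worktop left of the gate, 84 mm across, 95 mm tall, handle on its own +y side. Stays. Origin: centre of its underside.
- spoon: Wooden spoon, 200 mm long and low, lying on the worktop in front of the gate and rail, handle towards the robot. Stays. Origin: under its middle, long axis along its x.
Not all that is in view belongs to the job. What is shaped like the jar but green or red is not meant.

How it is judged:
By the outcome, as a careful person would: the job done as asked, in the order asked, and still so for the second after the job is handed in, with the robot touching nothing.
It also fails if it takes over 72 s, if anything falls off the work surface, if the arm or the gripper's body presses on something with over 40 N, if the wrist force passes 120 N, or if a joint passes its speed limit or range.

## Working session

There is one attempt and no reset: what is moved stays moved. The work goes in short steps, Python scripts to look and compute and a tool call to move; the robot and the scene stay as the last step left them, time stands still between calls to the robot, and variables do not carry over. Pictures are saved under pics/ and viewed, at most 10 in all, crops included, and the job is handed in when it is done.

Besides the shell and the picture viewer there is one more tool, called after "Emit:" as name([rows], argument=value, ...), one row to a line, values as JSON. move_arm: Moves the arm, as the interface text tells. Its arguments: {"type":"object","properties":{"motion":{"type":"array"}},"required":["motion"]}

```bash
mkdir -p pics; ls; python3 - <<'E'
from bench import ctrl, optics
import cv2, numpy as np
for n in("scene","top"):
    f=optics.grab_frame(n); cv2.imwrite(f"pics/{n}0.png",f)
    c=optics.calibration(n); print(n,{k:np.round(v,3).tolist() for k,v in c.items()})
s=ctrl.observe(); print(s)
E
```

```text
pics
scene {'mtx': [[608.505, 0.0, 320.155], [0.0, 608.505, 245.968], [0.0, 0.0, 1.0]], 'R': [[-0.888, -0.46, 0.011], [-0.308, 0.577, -0.757], [0.342, -0.675, -0.654]], 't': [540.934, 270.363, 1461.758]}
top {'mtx': [[482.576, 0.0, 321.054], [0.0, 482.576, 238.052], [0.0, 0.0, 1.0]], 'R': [[-0.008, -1.0, -0.008], [-0.997, 0.009, -0.074], [0.074, 0.007, -0.997]], 't': [49.766, 584.391, 1130.484]}
{'t': 0.1, 'q': array([-1.16575494e+00,  1.16487563e-01,  1.44221220e+00,  4.39026474e-05,
        1.58402134e+00, -3.78222291e-02]), 'dq': array([-0.00109036,  0.0010442 , -0.00089555,  0.00101149,  0.00054318,
        0.00066102]), 'tau': array([ 1.19518299e-03, -7.33671713e+01, -6.33787751e+01, -1.25439124e-04,
        5.31022379e-03,  1.31571784e-05]), 'tool_pos': array([ 289.1769003 , -609.72365322,  230.59406479]), 'ee_rot': array([ 9.75583770e-01,  2.19626931e-01, -8.14354138e-05, -5.58748635e-04]), 'force': array([-0.00966446, -0.26423308, -0.62374717]), 'wrist_torque': array([-0.0360336 ,  0.01057086,  0.03863602]), 'gripper_force': 0.0, 'grip_width': 0.9966517977744029}
```

View pics/scene0.png

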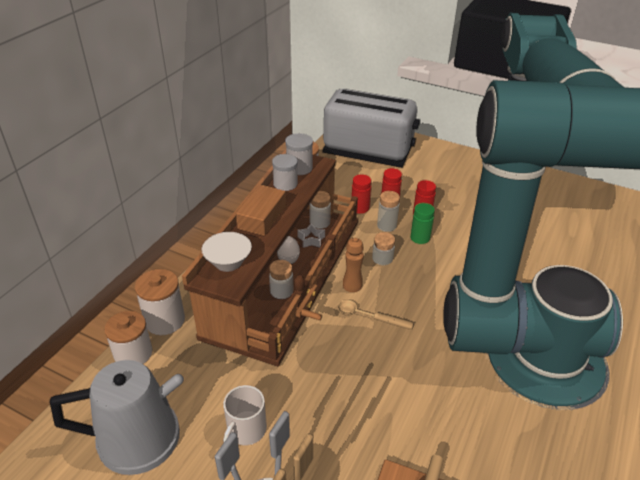

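View pics/top0.png

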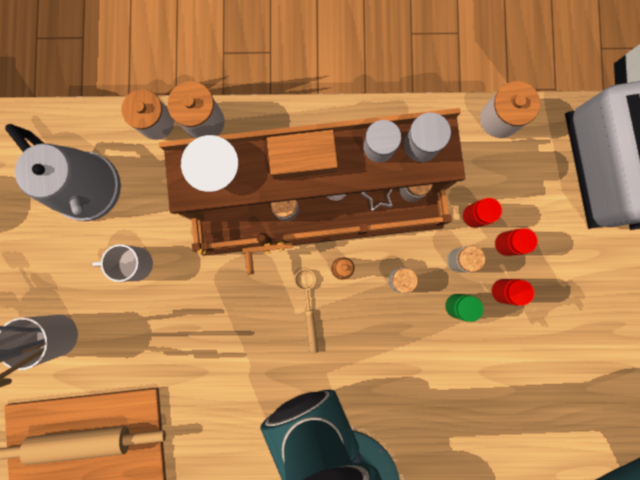

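The scene view shows the tall jar at (389,210), the short jar at (384,248), the mill at (354,265) and the latch peg near (310,315). In the top view the tall jar's cork is at (468,258), with red and green decoys around it, and the shelf is turned slightly. Next I'll zoom in on the shelf's left end and the jar.

```bash
cat > h.py <<'E'
import numpy as np, cv2
from bench import ctrl, optics
from scipy.optimize import least_squares
from scipy.spatial.transform import Rotation as Ro
C={n:optics.calibration(n) for n in("scene","top")}
def proj(n,X):
    c=C[n]; p=(np.atleast_2d(X)@np.array(c["R"]).T+c["t"])@np.array(c["mtx"]).T
    return p[:,:2]/p[:,2:]
def plane(n,uv,z):
    c=C[n]; R=np.array(c["R"]); o=-R.T@c["t"]; d=R.T@np.linalg.inv(c["mtx"])@[uv[0],uv[1],1]
    return o+d*(z-o[2])/d[2]
def tri(us,ut):
    return least_squares(lambda X:np.r_[proj("scene",X)[0]-us,proj("top",X)[0]-ut],[600,0,100]).x
E
python3 - <<'E'
from h import *
a=cv2.imread("pics/top0.png"); b=cv2.imread("pics/scene0.png")
x=cv2.resize(a[180:290,150:310],None,fx=5,fy=5,interpolation=2)[:300*2]
y=cv2.resize(b[160:360,190:440],None,fx=3.2,fy=3,interpolation=2)
cv2.imwrite("pics/tc.png",x); cv2.imwrite("pics/sc.png",y)
# shelf upper-board front-edge corner guesses, cork blobs
hsv=cv2.cvtColor(a,cv2.COLOR_BGR2HSV)
for uv,z in(((468,258),110),((404,280),75),((343,267),166),((124,262),95)): print(uv,np.round(plane("top",uv,z)))
E
```

```text
(468, 258) [ 532. -278.  110.]
(404, 280) [ 484. -142.   75.]
(343, 267) [513.  -1. 166.]
(124, 262) [529. 485.  95.]
```

View pics/tc.png

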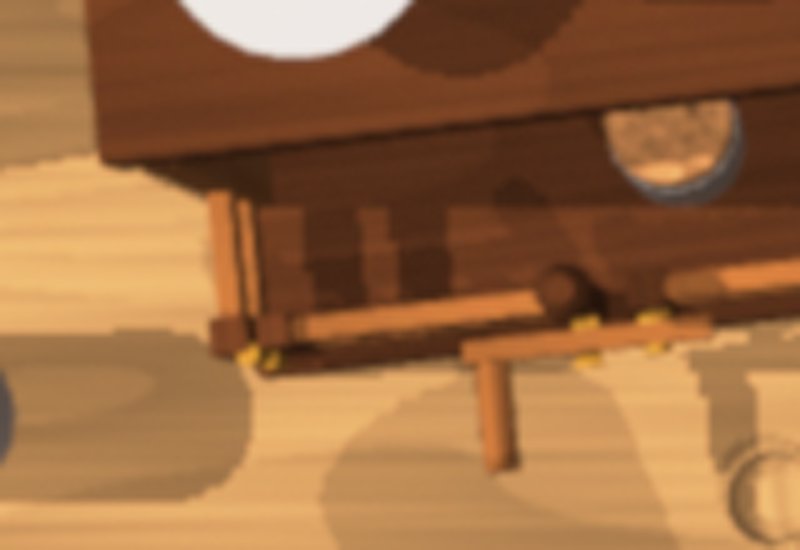

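View pics/sc.png

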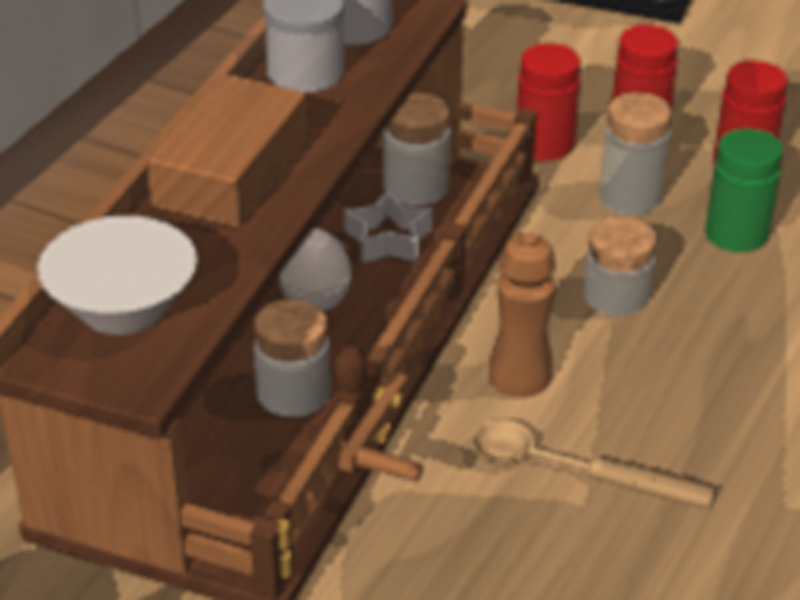

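The top crop shows the gate knob's top at crop (565,290), the hinge post at (230,330) and the latch peg from (493,360) to (500,468). The scene crop shows the knob top at (350,358), the hinge post top at (265,525) and the peg from (355,458) to (418,470). The bar is slightly raised. I'll fit the shelf pose from these points.

```bash
cat >> h.py <<'E'
def S(p,x,y,z):  # shelf->world
    c,s=np.cos(p[2]),np.sin(p[2]); return np.array([p[0]+c*x-s*y,p[1]+s*x+c*y,z])
T=lambda u,v:(u/5+150,v/5+180)
Sc=lambda u,v:(u/3.2+190,v/3+160)
E
python3 - <<'E'
from h import *
obs=[("top",T(103,160),(-35,300,200)),("top",T(230,328),(-100,281,105)),("top",T(565,285),(-100,127,151)),
("top",(464,181),(-35,-300,210)),("scene",Sc(350,352),(-100,127,149)),("scene",Sc(265,522),(-100,281,105)),
("scene",Sc(527,120),(-100,-281,105)),("scene",Sc(463,5),(-35,-300,210)),("scene",Sc(165,432),(-35,300,190))]
f=lambda p:np.concatenate([proj(n,S(p,*X))[0]-uv for n,uv,X in obs])
r=least_squares(f,[650,100,0.05],loss="soft_l1"); print(r.x); print(np.round(f(r.x).reshape(-1,2),1).tolist())
p=r.x
for nm,t,s in(("pegend",T(500,466),Sc(418,468)),("pegbase",T(493,360),Sc(355,458)),("gknobtop",T(565,285),Sc(350,352))):
    X=tri(s,t); c,sn=np.cos(p[2]),np.sin(p[2]); d=X-[p[0],p[1],0]
    print(nm,X.round(),"shelf",np.round([c*d[0]+sn*d[1],-sn*d[0]+c*d[1],X[2]]))
# cork tops by blob in both views
for nm,z,t,s in(("jar",110,(468,258),Sc(640,112)),("short",75,(404,280),Sc(622,235))):
    print(nm,plane("top",t,z).round(1),plane("scene",s,z).round(1),tri(s,t).round(1))
for nm,t,s,z in(("reds",(487,211),Sc(550,60),110),("r2",(517,241),Sc(648,40),110),("r3",(516,291),Sc(755,78),110),("green",(467,306),Sc(750,148),110)):
    print(nm,tri(s,t).round())
print("jarc on shelf", plane("top",T(675,140),0).round(), plane("scene",Sc(292,320),125).round())
for k,v in dict(pivot=(-154,95,75),bay=(-45,188,30),gk=(-100,127,133),hinge=(-109,272,133)).items(): print(k,S(p,*v).round(1))
E
```

```text
[6.91196398e+02 5.21807362e+01 9.92127950e-02]
[[0.7, 0.3], [-0.1, 0.2], [-0.7, -0.3], [2.6, -1.4], [0.1, 0.8], [-0.1, 2.2], [0.3, -1.2], [2.7, -1.6], [-1.4, 3.8]]
pegend [503. 204.  90.] shelf [-173.  170.   90.]
pegbase [552. 209.  81.] shelf [-123.  170.   81.]
gknobtop [579. 167. 151.] shelf [-100.  126.  151.]
jar [ 531.6 -277.5  110. ] [ 530.4 -285.7  110. ] [ 530.  -276.2  116.3]
short [ 484.2 -142.1   75. ] [ 486.7 -147.    75. ] [ 484.4 -141.2   80.3]
reds [ 635. -321.  115.]
r2 [ 566. -380.  126.]
r3 [ 458. -378.  117.]
green [ 425. -272.  113.]
jarc on shelf [661. 133.   0.] [651. 132. 125.]
pivot [528.5 131.5  75. ]
bay [627.8 234.8  30. ]
gk [579.1 168.7 133. ]
hinge [555.8 312.  133. ]
```

The fit is consistent: shelf at (691, 52) turned by 0.099 rad, and the knob and peg radii match the given sizes. I'll use one tool attitude at the shelf, leaned 35° to the front with fingers closing along shelf y.

```bash
cat >> h.py <<'E'
P=np.array([691.2,52.2,0.0992])
def Rt(yaw=P[2],lean=35):
    l=np.radians(lean); z=np.array([np.sin(l)*np.cos(yaw),np.sin(l)*np.sin(yaw),-np.cos(l)])
    y=np.array([np.sin(yaw),-np.cos(yaw),0]); return np.c_[np.cross(y,z),y,z]
def toolz(*a): return Rt(*a)[:,2]
def go(tcps,R=None):
    "offsets (m) from measured pose to each tcp (world mm)"
    s=ctrl.observe(); A=Ro.from_quat(s["ee_rot"]).as_matrix()
    R=Rt() if R is None else R
    print("t",s["t"],"tcp",s["tool_pos"].round(1),"F",s["force"].round(1),"grip",round(s["grip_width"],3),round(s["gripper_force"],1))
    rv=Ro.from_matrix(A.T@R).as_rotvec().round(4)
    for t in tcps: print((A.T@(np.array(t)-s["tool_pos"])/1000).round(4).tolist(),rv.tolist())
def G(x,y,z,d=21): return S(P,x,y,z)+d*toolz()  # tcp for grasp point in shelf frame
peg=lambda th,x=-158:G(x,95+75*np.cos(th),75+75*np.sin(th))
def knob(th,z=130,d=21):
    h=np.array([9*np.cos(th)-145*np.sin(th),-9*np.sin(th)-145*np.cos(th)]); return G(-109+h[0],272+h[1],z,d)
E
python3 - <<'E'
from h import *
a=peg(.12)+[-40,0,110]; go([a,peg(.12)+[0,0,70]]); print(a,peg(.12))
E
```

```text
t 0.1 tcp [ 289.2 -609.7  230.6] F [-0.  -0.3 -0.6] grip 0.997 0.0
[0.5304, -0.6516, 0.0546] [-0.106, 0.6049, 0.3325]
[0.5666, -0.6344, 0.0946] [-0.106, 0.6049, 0.3325]
[489.17972242 206.37254002 176.77622262] [529.17972242 206.37254002  66.77622262]
```

Emit:
move_arm([
  [[0.03,-0.037,0.003],[0,0,0],0.05],
  [[0.065,-0.08,0.007],[0,0,0],0.05],
  [[0.1,-0.123,0.01],[0,0,0],0.05],
  [[0.137,-0.168,0.014],[0,0,0],0.05],
  [[0.175,-0.215,0.018],[0,0,0],0.05],
])

```text
t: 0.72
tool_pos: [355.2, -338.9, 212.9]
ee_rot: [0.976, 0.219, -0.0, -0.0]
force: [1.7, 0.0, -0.9]
grip_width: 0.581
gripper_force: 0.0
```

Emit:
move_arm([
  [[0.036,-0.044,0.004],[0,0,0],0.04],
  [[0.072,-0.088,0.008],[0,0,0],0.04],
  [[0.108,-0.132,0.012],[0,0,0],0.04],
  [[0.144,-0.176,0.015],[0,0,0],0.04],
  [[0.178,-0.218,0.018],[0,0,0],0.04],
])

```text
t: 1.35
tool_pos: [422.6, -65.6, 195.2]
ee_rot: [0.976, 0.22, 0.0, 0.0]
force: [0.4, 0.5, 0.3]
grip_width: 0.471
gripper_force: 0.0
```

Emit:
move_arm([
  [[0.036,-0.044,0.004],[-0.021,0.121,0.066],0.04],
  [[0.072,-0.088,0.008],[-0.042,0.242,0.133],0.04],
  [[0.108,-0.132,0.012],[-0.064,0.363,0.2],0.04],
  [[0.144,-0.176,0.015],[-0.085,0.484,0.266],0.04],
  [[0.178,-0.218,0.018],[-0.106,0.605,0.3325],0.04],
])

```text
t: 1.98
tool_pos: [489.5, 204.7, 177.8]
ee_rot: [0.953, 0.048, 0.3, -0.015]
force: [1.6, -1.4, 0.4]
grip_width: 0.464
gripper_force: 0.0
```

```bash
python3 - <<'E'
from h import *
print(ctrl.observe()["q"].round(2))
go([peg(.12)+[0,0,70],peg(.12)])
cv2.imwrite("pics/s1.png",cv2.resize(optics.grab_frame("scene")[200:380,230:430],None,fx=3,fy=3,interpolation=2))
E
```

```text
[ 0.46 -0.55  2.17 -0.25  0.95  2.01]
t 1.975 tcp [489.5 204.7 177.8] F [ 1.6 -1.4  0.4] grip 0.464 0.0
[0.009, 0.0023, 0.0563] [-0.0001, 0.0011, 0.0016]
[-0.0311, 0.0023, 0.1137] [-0.0001, 0.0011, 0.0016]
```

View pics/s1.png

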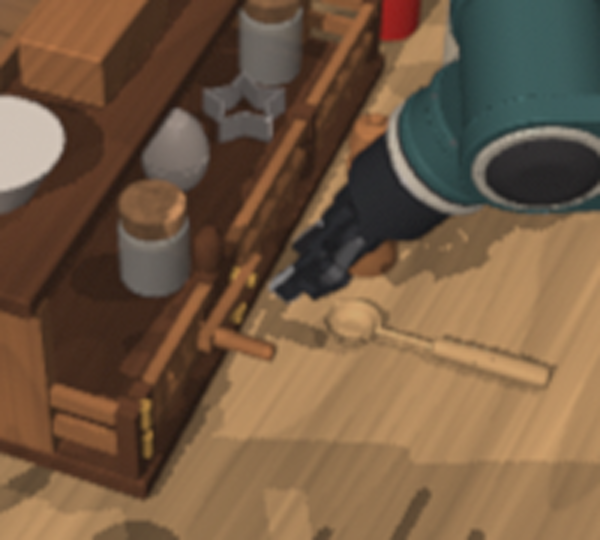

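The gripper hovers above the peg, which runs from crop (205,335) to (272,350), and nothing is touching. I'll descend and close on it.

Emit:
move_arm([
  [[0.009,0.002,0.056],[0,0,0],0.04],
  [[-0.005,0.002,0.077],[0,0,0],0.04],
  [[-0.018,0.002,0.095],[0,0,0],0.04],
  [[-0.031,0.002,0.1135],[0,0,0],0.04],
  [[-0.031,0.002,0.1135],[0,0,0],0.03],
])

```text
t: 2.65
tool_pos: [527.8, 203.8, 64.3]
ee_rot: [0.954, 0.049, 0.296, -0.013]
force: [0.9, 0.0, 1.0]
grip_width: 0.348
gripper_force: 0.0
```

Emit:
move_arm([
  [[0,0,0],[0,0,0],0.025],
  [[0,0,0],[0,0,0],0.02],
  [[0,0,0],[0,0,0],0.015],
  [[0,0,0],[0,0,0],0.01],
])

```text
t: 3.15
tool_pos: [528.9, 205.7, 67.6]
ee_rot: [0.953, 0.049, 0.298, -0.015]
force: [-5.5, 14.1, 2.0]
grip_width: 0.168
gripper_force: 58.4
```

```bash
python3 - <<'E'
from h import *
go([peg(.12)]+[peg(t) for t in(.2,.35,.5,.65,.8)])
cv2.imwrite("pics/s2.png",cv2.resize(optics.grab_frame("scene")[200:380,230:430],None,fx=3,fy=3,interpolation=2))
E
```

```text
t 3.15 tcp [528.9 205.7  67.6] F [-5.5 14.1  2. ] grip 0.168 58.4
[-0.0001, -0.0006, 0.0009] [-0.0015, 0.0045, 0.003]
[0.0032, 0.0004, -0.004] [-0.0015, 0.0045, 0.003]
[0.0094, 0.0034, -0.0129] [-0.0015, 0.0045, 0.003]
[0.0152, 0.0081, -0.0213] [-0.0015, 0.0045, 0.003]
[0.0206, 0.0142, -0.0291] [-0.0015, 0.0045, 0.003]
[0.0253, 0.0216, -0.036] [-0.0015, 0.0045, 0.003]
```

Emit:
move_arm([
  [[0.003,0.0,-0.004],[0,0,0],0.01],
  [[0.009,0.0025,-0.013],[0,0,0],0.01],
  [[0.015,0.007,-0.021],[0,0,0],0.01],
  [[0.0205,0.013,-0.029],[0,0,0],0.01],
  [[0.025,0.021,-0.036],[0,0,0],0.01],
])

```text
t: 3.82
tool_pos: [531.5, 187.6, 114.6]
ee_rot: [0.953, 0.049, 0.3, -0.018]
force: [-30.4, 39.8, 25.8]
grip_width: 0.164
gripper_force: 58.7
```

```bash
python3 - <<'E'
from h import *
go([peg(t) for t in(.8,.95,1.1,1.25,1.4,1.55,1.7,1.85,2,2.1)])
E
```

```text
t 3.825 tcp [531.5 187.6 114.6] F [-30.4  39.8  25.8] grip 0.164 58.7
[-0.0021, 0.0033, 0.0021] [-0.0074, 0.0006, 0.0014]
[0.002, 0.0119, -0.0038] [-0.0074, 0.0006, 0.0014]
[0.0054, 0.0215, -0.0087] [-0.0074, 0.0006, 0.0014]
[0.0078, 0.0318, -0.0123] [-0.0074, 0.0006, 0.0014]
[0.0094, 0.0427, -0.0146] [-0.0074, 0.0006, 0.0014]
[0.01, 0.0539, -0.0156] [-0.0074, 0.0006, 0.0014]
[0.0096, 0.0651, -0.0152] [-0.0074, 0.0006, 0.0014]
[0.0083, 0.0761, -0.0134] [-0.0074, 0.0006, 0.0014]
[0.006, 0.0867, -0.0103] [-0.0074, 0.0006, 0.0014]
[0.0041, 0.0934, -0.0075] [-0.0074, 0.0006, 0.0014]
```

View pics/s2.png

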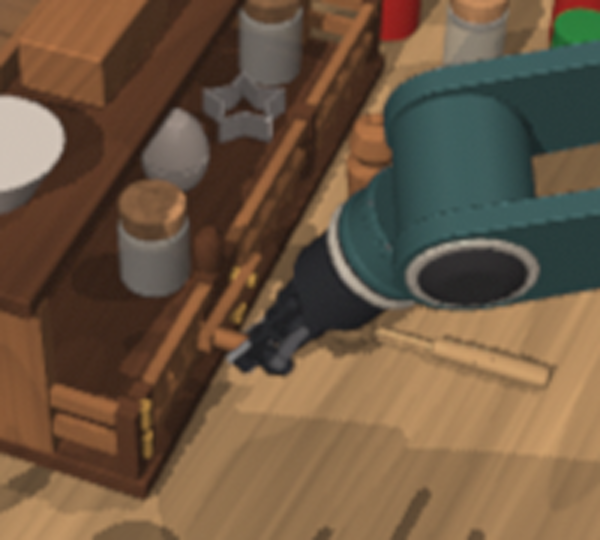

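Gripped at the right width (14–16 mm). The tool is being pulled outward, so the effective circle lies about 5 mm higher than I commanded; I'll re-centre the arc and continue.

```bash
cat >> h.py <<'E'
peg2=lambda th,cy=96,cz=80.5,x=-158:G(x,cy+75*np.cos(th),cz+75*np.sin(th))
E
python3 - <<'E'
from h import *
s=ctrl.observe();go([peg2(t) for t in(.8,1,1.2,1.4,1.57)])
E
```

```text
t 3.825 tcp [531.5 187.6 114.6] F [-30.4  39.8  25.8] grip 0.164 58.7
[0.0011, 0.0023, -0.0024] [-0.0074, 0.0006, 0.0014]
[0.0064, 0.014, -0.0101] [-0.0074, 0.0006, 0.0014]
[0.0103, 0.0273, -0.0157] [-0.0074, 0.0006, 0.0014]
[0.0125, 0.0417, -0.0191] [-0.0074, 0.0006, 0.0014]
[0.0131, 0.0544, -0.0201] [-0.0074, 0.0006, 0.0014]
```

Emit:
move_arm([
  [[0.0036,0.0,-0.0054],[0,0,0],0.01],
  [[0.009,0.012,-0.013],[0,0,0],0.01],
  [[0.013,0.025,-0.0187],[0,0,0],0.01],
  [[0.015,0.0395,-0.022],[0,0,0],0.01],
  [[0.0156,0.052,-0.023],[0,0,0],0.01],
])

```text
t: 4.45
tool_pos: [537.2, 132.6, 142.1]
ee_rot: [0.952, 0.049, 0.3, -0.015]
force: [5.1, 2.9, -1.8]
grip_width: 0.156
gripper_force: 60.4
```

```bash
python3 - <<'E'
from h import *
go([peg2(t) for t in(1.57,1.7,1.8,1.9,2,2.1)])
E
```

```text
t 4.45 tcp [537.2 132.6 142.1] F [ 5.1  2.9 -1.8] grip 0.156 60.4
[-0.0027, -0.0009, 0.0028] [-0.0008, 0.0002, 0.0031]
[-0.0031, 0.0089, 0.0033] [-0.0008, 0.0002, 0.0031]
[-0.0039, 0.0162, 0.0044] [-0.0008, 0.0002, 0.0031]
[-0.0051, 0.0234, 0.0061] [-0.0008, 0.0002, 0.0031]
[-0.0067, 0.0304, 0.0083] [-0.0008, 0.0002, 0.0031]
[-0.0087, 0.0371, 0.0112] [-0.0008, 0.0002, 0.0031]
```

Emit:
move_arm([
  [[-0.0005,0.01,0.0005],[0,0,0],0.01],
  [[-0.0012,0.017,0.0016],[0,0,0],0.01],
  [[-0.0024,0.0243,0.0033],[0,0,0],0.01],
  [[-0.004,0.0313,0.0055],[0,0,0],0.01],
  [[-0.006,0.038,0.0084],[0,0,0],0.01],
])

```text
t: 5.08
tool_pos: [541.2, 94.5, 130.7]
ee_rot: [0.952, 0.049, 0.3, -0.014]
force: [15.9, -5.7, 9.5]
grip_width: 0.163
gripper_force: 62.4
```

Emit:
move_arm([
  [[0,0,0],[0,0,0],0.03],
  [[0,0,0],[0,0,0],0.04],
  [[0,0,-0.03],[0,0,0],0.05],
  [[0,0,-0.07],[0,0,0],0.05],
  [[0,0,-0.07],[0,0,0],0.05],
])

```text
t: 5.7
tool_pos: [500.0, 90.5, 189.1]
ee_rot: [0.953, 0.049, 0.3, -0.014]
force: [-0.1, 0.2, -1.2]
grip_width: 0.587
gripper_force: 0.0
```

```bash
python3 - <<'E'
from h import *
go([knob(0)+[-60,0,90],knob(0)+[-45,0,64],knob(0)])
cv2.imwrite("pics/s3.png",cv2.resize(optics.grab_frame("scene")[200:380,230:430],None,fx=3,fy=3,interpolation=2))
cv2.imwrite("pics/t3.png",cv2.resize(optics.grab_frame("top")[180:290,150:310],None,fx=5,fy=5,interpolation=2))
E
```

```text
t 5.7 tcp [500.   90.5 189.1] F [-0.1  0.2 -1.2] grip 0.587 0.0
[0.04, -0.0758, 0.0109] [0.0011, 0.0014, 0.0039]
[0.0373, -0.0743, 0.0407] [0.0011, 0.0014, 0.0039]
[0.0374, -0.07, 0.1188] [0.0011, 0.0014, 0.0039]
```

View pics/s3.png

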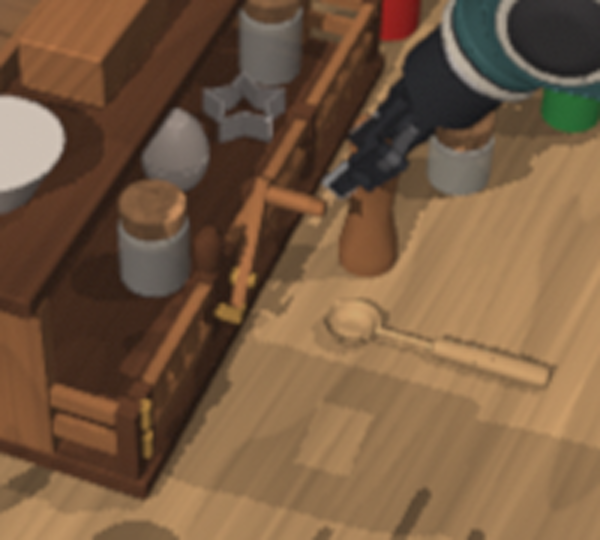

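The latch bar now stands past vertical, with the peg at crop (295,200) leaning right, and the gate stile is free. Next is the gate knob at crop (208,245).

Emit:
move_arm([
  [[0.02,-0.037,0.005],[0,0,0],0.042],
  [[0.04,-0.0745,0.01],[0,0,0],0.042],
  [[0.037,-0.0725,0.04],[0,0,0],0.042],
  [[0.037,-0.071,0.08],[0,0,0],0.042],
  [[0.038,-0.07,0.115],[0,0,0],0.042],
])

```text
t: 6.42
tool_pos: [589.3, 169.5, 109.2]
ee_rot: [0.954, 0.049, 0.296, -0.013]
force: [0.2, 0.1, -0.3]
grip_width: 0.49
gripper_force: 0.0
```

Emit:
move_arm([
  [[0,0,0],[0,0,0],0.035],
  [[0,0,0],[0,0,0],0.03],
  [[0,0,0],[0,0,0],0.02],
  [[0,0,0],[0,0,0],0.015],
])

```text
t: 6.92
tool_pos: [588.4, 169.7, 111.7]
ee_rot: [0.954, 0.049, 0.297, -0.014]
force: [-1.4, 5.4, -4.1]
grip_width: 0.264
gripper_force: 58.8
```

```bash
python3 - <<'E'
from h import *
go([knob(t,133) for t in(0,.12,.24,.36,.48,.6)])
cv2.imwrite("pics/s4.png",cv2.resize(optics.grab_frame("scene")[200:380,230:430],None,fx=3,fy=3,interpolation=2))
E
```

```text
t 6.925 tcp [588.4 169.7 111.7] F [-1.4  5.4 -4.1] grip 0.264 58.8
[0.0046, 0.0001, -0.0019] [0.0009, 0.0075, 0.0038]
[-0.0098, 0.0001, -0.0118] [0.0009, 0.0075, 0.0038]
[-0.024, -0.002, -0.0216] [0.0009, 0.0075, 0.0038]
[-0.038, -0.0061, -0.0312] [0.0009, 0.0075, 0.0038]
[-0.0514, -0.0123, -0.0405] [0.0009, 0.0075, 0.0038]
[-0.0641, -0.0203, -0.0492] [0.0009, 0.0075, 0.0038]
```

View pics/s4.png

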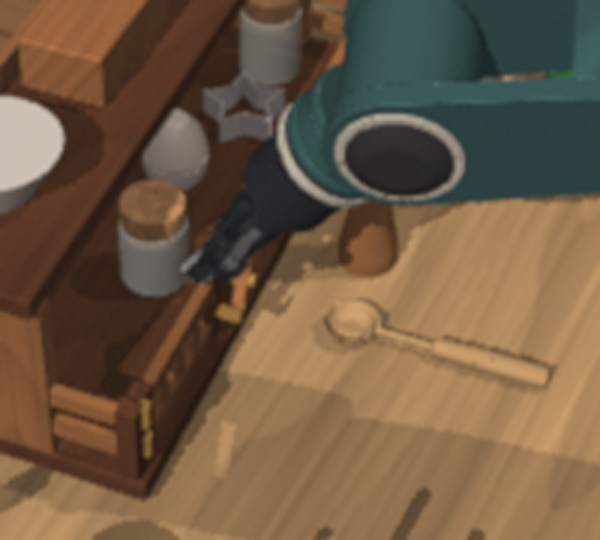

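The fingers hold the gate knob at crop (205,262), width 22 mm. Now I'll swing the gate along its arc.

Emit:
move_arm([
  [[-0.0144,0.0,-0.0099],[0,0,0],0.015],
  [[-0.0286,-0.002,-0.0197],[0,0,0],0.015],
  [[-0.0426,-0.006,-0.0293],[0,0,0],0.015],
  [[-0.056,-0.0122,-0.0386],[0,0,0],0.015],
  [[-0.0687,-0.0202,-0.0473],[0,0,0],0.015],
])

```text
t: 7.6
tool_pos: [503.1, 178.5, 111.7]
ee_rot: [0.954, 0.048, 0.297, -0.011]
force: [-10.2, -31.8, 8.4]
grip_width: 0.263
gripper_force: 58.2
```

```bash
python3 - <<'E'
from h import *
go([knob(t,133) for t in(.6,.75,.9,1.05,1.2,1.35,1.5,1.65,1.7)])
E
```

```text
t 7.6 tcp [503.1 178.5 111.7] F [-10.2 -31.8   8.4] grip 0.263 58.2
[0.005, -0.0029, -0.0016] [0.0073, 0.0084, 0.0045]
[-0.0096, -0.0154, -0.0118] [0.0073, 0.0084, 0.0045]
[-0.0225, -0.0305, -0.0208] [0.0073, 0.0084, 0.0045]
[-0.0334, -0.0477, -0.0285] [0.0073, 0.0084, 0.0045]
[-0.042, -0.0667, -0.0346] [0.0073, 0.0084, 0.0045]
[-0.0482, -0.0871, -0.0391] [0.0073, 0.0084, 0.0045]
[-0.0518, -0.1084, -0.0418] [0.0073, 0.0084, 0.0045]
[-0.0527, -0.1301, -0.0426] [0.0073, 0.0084, 0.0045]
[-0.0524, -0.1374, -0.0425] [0.0073, 0.0084, 0.0045]
```

Emit:
move_arm([
  [[-0.0146,-0.01,-0.0102],[0,0,0],0.015],
  [[-0.0275,-0.025,-0.0192],[0,0,0],0.015],
  [[-0.0384,-0.0423,-0.0269],[0,0,0],0.015],
])

```text
t: 7.98
tool_pos: [450.9, 213.9, 110.7]
ee_rot: [0.955, 0.047, 0.294, -0.008]
force: [-29.5, -25.5, 5.0]
grip_width: 0.257
gripper_force: 64.9
```

```bash
python3 - <<'E'
from h import *
go([knob(t,133) for t in(1.05,1.2,1.35,1.5,1.65,1.72)])
E
```

```text
t 7.975 tcp [450.9 213.9 110.7] F [-29.5 -25.5   5. ] grip 0.257 64.9
[0.0069, -0.0073, -0.0016] [0.0128, 0.0134, 0.0034]
[-0.0018, -0.0263, -0.0078] [0.0128, 0.0134, 0.0034]
[-0.008, -0.0467, -0.0123] [0.0128, 0.0134, 0.0034]
[-0.0116, -0.068, -0.0151] [0.0128, 0.0134, 0.0034]
[-0.0126, -0.0897, -0.0161] [0.0128, 0.0134, 0.0034]
[-0.0121, -0.0998, -0.0159] [0.0128, 0.0134, 0.0034]
```

Emit:
move_arm([
  [[-0.0098,-0.0105,-0.0072],[0,0,0],0.015],
  [[-0.0141,-0.0203,-0.0103],[0,0,0],0.015],
  [[-0.0203,-0.0407,-0.0148],[0,0,0],0.015],
])

```text
t: 8.35
tool_pos: [422.0, 254.3, 110.5]
ee_rot: [0.954, 0.048, 0.295, -0.011]
force: [-32.9, -18.6, 5.0]
grip_width: 0.252
gripper_force: 61.7
```

```bash
python3 - <<'E'
from h import *
go([knob(t,128)+S(P,-9,-1,0)-S(P,0,0,0) for t in(1.35,1.45,1.55,1.65,1.72)])
E
```

```text
t 8.35 tcp [422.  254.3 110.5] F [-32.9 -18.6   5. ] grip 0.252 61.7
[0.0022, -0.0027, 0.001] [0.0069, 0.0123, 0.003]
[-0.0005, -0.0168, -0.0009] [0.0069, 0.0123, 0.003]
[-0.0021, -0.0312, -0.0021] [0.0069, 0.0123, 0.003]
[-0.0024, -0.0457, -0.0025] [0.0069, 0.0123, 0.003]
[-0.002, -0.0559, -0.0023] [0.0069, 0.0123, 0.003]
```

Emit:
move_arm([
  [[-0.0047,-0.014,-0.0033],[0,0,0],0.015],
  [[-0.0063,-0.0285,-0.0045],[0,0,0],0.015],
  [[-0.0066,-0.043,-0.0049],[0,0,0],0.015],
  [[-0.0066,-0.043,-0.0049],[0,0,0],0.03],
  [[-0.0066,-0.043,-0.0049],[0,0,0],0.05],
])

```text
t: 8.98
tool_pos: [411.6, 298.3, 113.4]
ee_rot: [0.953, 0.049, 0.298, -0.014]
force: [-0.6, 0.3, -0.2]
grip_width: 0.55
gripper_force: 0.0
```

Emit:
move_arm([
  [[0,0,-0.03],[0,0,0],0.06],
  [[0,0,-0.08],[0,0,0],0.08],
  [[0,0,-0.13],[0,0,0],0.08],
])

```text
t: 9.35
tool_pos: [337.4, 290.3, 221.6]
ee_rot: [0.953, 0.048, 0.298, -0.014]
force: [0.2, 0.8, 0.8]
grip_width: 0.934
gripper_force: 0.0
```

```bash
python3 - <<'E'
from h import *
f=optics.grab_frame("scene"); t=optics.grab_frame("top")
cv2.imwrite("pics/s5.png",np.hstack([cv2.resize(f[170:370,230:430],(400,400)),cv2.resize(t[170:330,180:340],(400,400))]))
yaw=-.87; R=Rt(yaw); u=R[:,2]
g=lambda z:np.array([531,-278,z])+27*u
print(g(72)); go([g(72)+[-120*np.cos(yaw)*.6,-120*np.sin(yaw)*.6,150], g(72)-100*u, g(72)],R)
# refine jar from cork colour
for n,c,r in(("top",(468,258),28),("scene",(389,207),30)):
    im=optics.grab_frame(n); h=cv2.cvtColor(im,cv2.COLOR_BGR2HSV)
    m=np.zeros(im.shape[:2],np.uint8); cv2.circle(m,c,r,255,-1)
    k=cv2.inRange(h,(8,70,120),(22,200,255))&m
    q=cv2.inRange(h,(0,0,90),(180,60,200))&m
    print(n,[cv2.boundingRect(k),cv2.boundingRect(q)])
cv2.imwrite("pics/j5.png",np.hstack([cv2.resize(f[160:260,340:460],(480,400),interpolation=2),cv2.resize(t[220:300,430:510],(320,320),interpolation=2).repeat(1,0) if 0 else cv2.resize(t[220:300,430:510],(320,400),interpolation=2)]))
E
```

```text
[ 540.98614745 -289.83682883   49.8828948 ]
t 9.45 tcp [337.3 291.7 225.9] F [ 0.4  0.5 -0.1] grip 0.94 0.0
[0.07, 0.5399, 0.0789] [-0.5596, 0.0017, 0.7952]
[0.0378, 0.5522, 0.1394] [-0.5596, 0.0017, 0.7952]
[0.0174, 0.5998, 0.2249] [-0.5596, 0.0017, 0.7952]
top [(440, 230, 57, 57), (449, 251, 12, 19)]
scene [(361, 178, 55, 60), (378, 204, 21, 27)]
```

View pics/s5.png

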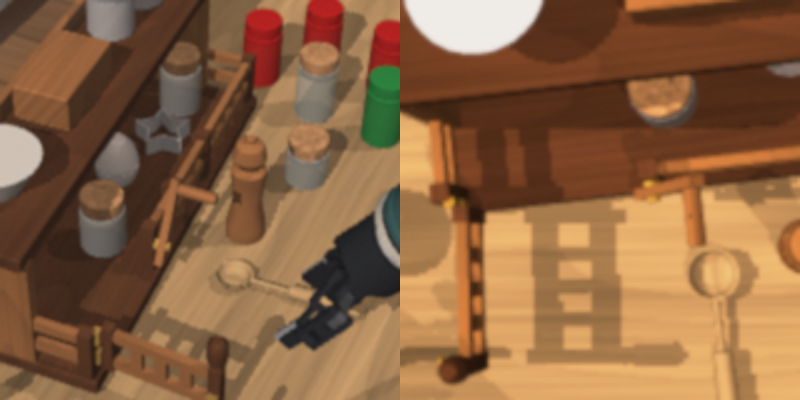

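The gate is open past square in both views, and the latch and everything else is unmoved. Now to the jar, approaching at yaw −50° so the gripper clears the green decoy.

Emit:
move_arm([
  [[0.007,0.05,0.008],[-0.05,0,0.07],0.085],
  [[0.014,0.105,0.016],[-0.1,0,0.14],0.085],
  [[0.021,0.16,0.024],[-0.15,0,0.21],0.085],
  [[0.028,0.215,0.032],[-0.2,0,0.28],0.085],
  [[0.035,0.27,0.04],[-0.25,0,0.35],0.085],
])

```text
t: 10.18
tool_pos: [428.1, 28.9, 206.2]
ee_rot: [0.942, -0.157, 0.29, 0.056]
force: [0.3, 0.3, 0.7]
grip_width: 0.998
gripper_force: 0.0
```

```bash
python3 - <<'E'
from h import *
print(proj("scene",[[531,-278,44],[531,-278,0],[531,-278,110]]).round(1).tolist(),proj("top",[[531,-278,110]]))
yaw=-.87; R=Rt(yaw); u=R[:,2]
g=lambda z:np.array([531,-278,z])+27*u
go([g(72)+[-120*np.cos(yaw)*.6,-120*np.sin(yaw)*.6,150], g(72)-100*u, g(72)],R)
im=optics.grab_frame("scene"); h=cv2.cvtColor(im,cv2.COLOR_BGR2HSV)
for v in(210,216,222): print(v,[tuple(h[v,u]) for u in range(374,404,2)])
E
```

```text
[[386.9, 216.7], [385.7, 228.2], [388.8, 198.7]] [[468.22021028 258.28795844]]
t 10.175 tcp [428.1  28.9 206.2] F [0.3 0.3 0.7] grip 0.998 0.0
[0.1179, 0.227, 0.0925] [-0.2925, 0.0063, 0.448]
[0.0897, 0.2335, 0.1558] [-0.2925, 0.0063, 0.448]
[0.0839, 0.2615, 0.2517] [-0.2925, 0.0063, 0.448]
210 [(np.uint8(15), np.uint8(118), np.uint8(181)), (np.uint8(16), np.uint8(118), np.uint8(183)), (np.uint8(16), np.uint8(90), np.uint8(158)), (np.uint8(17), np.uint8(57), np.uint8(151)), (np.uint8(18), np.uint8(55), np.uint8(157)), (np.uint8(16), np.uint8(53), np.uint8(150)), (np.uint8(16), np.uint8(45), np.uint8(137)), (np.uint8(17), np.uint8(37), np.uint8(125)), (np.uint8(17), np.uint8(34), np.uint8(120)), (np.uint8(17), np.uint8(39), np.uint8(119)), (np.uint8(17), np.uint8(45), np.uint8(119)), (np.uint8(18), np.uint8(53), np.uint8(116)), (np.uint8(15), np.uint8(76), np.uint8(108)), (np.uint8(16), np.uint8(117), np.uint8(105)), (np.uint8(13), np.uint8(72), np.uint8(57))]
216 [(np.uint8(16), np.uint8(118), np.uint8(180)), (np.uint8(16), np.uint8(118), np.uint8(179)), (np.uint8(17), np.uint8(65), 
[... 535 characters left out ...]
13), np.uint8(38))]
222 [(np.uint8(15), np.uint8(117), np.uint8(148)), (np.uint8(15), np.uint8(107), np.uint8(141)), (np.uint8(19), np.uint8(45), np.uint8(120)), (np.uint8(18), np.uint8(36), np.uint8(120)), (np.uint8(19), np.uint8(35), np.uint8(124)), (np.uint8(19), np.uint8(35), np.uint8(125)), (np.uint8(18), np.uint8(36), np.uint8(126)), (np.uint8(19), np.uint8(35), np.uint8(123)), (np.uint8(18), np.uint8(36), np.uint8(120)), (np.uint8(18), np.uint8(42), np.uint8(121)), (np.uint8(18), np.uint8(49), np.uint8(119)), (np.uint8(15), np.uint8(44), np.uint8(69)), (np.uint8(120), np.uint8(20), np.uint8(38)), (np.uint8(120), np.uint8(19), np.uint8(40)), (np.uint8(130), np.uint8(19), np.uint8(40))]
```

Jar confirmed to within about 2 mm in both views, with its cork at top (468,258) and its body's centre column at 388.

Emit:
move_arm([
  [[0.0236,0.045,0.0185],[-0.0585,0.001,0.09],0.085],
  [[0.047,0.091,0.037],[-0.117,0.002,0.179],0.085],
  [[0.071,0.136,0.0555],[-0.1755,0.004,0.269],0.085],
  [[0.094,0.182,0.074],[-0.234,0.005,0.358],0.085],
  [[0.118,0.228,0.0925],[-0.2925,0.006,0.448],0.085],
])

```text
t: 10.85
tool_pos: [494.5, -235.9, 199.8]
ee_rot: [0.865, -0.403, 0.272, 0.126]
force: [1.0, 1.0, 0.4]
grip_width: 0.993
gripper_force: 0.0
```

```bash
python3 - <<'E'
from h import *
yaw=-.87; R=Rt(yaw); u=R[:,2]
g=lambda z:np.array([531,-279,z])+27*u
go([g(72)-100*u,g(72)-50*u, g(72)],R)
E
```

```text
t 10.85 tcp [ 494.5 -235.9  199.8] F [1.  1.  0.4] grip 0.993 0.0
[-0.027, -0.0001, 0.0641] [0.0002, 0.0008, -0.0018]
[-0.027, -0.0001, 0.1141] [0.0002, 0.0008, -0.0018]
[-0.027, -0.0001, 0.1641] [0.0002, 0.0008, -0.0018]
```

Emit:
move_arm([
  [[-0.027,0,0.04],[0,0,0],0.085],
  [[-0.027,0,0.08],[0,0,0],0.085],
  [[-0.027,0,0.12],[0,0,0],0.085],
  [[-0.027,0,0.15],[0,0,0],0.085],
  [[-0.027,0,0.164],[0,0,0],0.085],
])

```text
t: 11.48
tool_pos: [540.9, -288.8, 48.7]
ee_rot: [0.866, -0.401, 0.272, 0.126]
force: [0.3, -0.8, -0.5]
grip_width: 0.997
gripper_force: 0.0
```

Emit:
move_arm([
  [[0,0,0],[0,0,0],0.07],
  [[0,0,0],[0,0,0],0.06],
  [[0,0,0],[0,0,0],0.05],
  [[0,0,0],[0,0,0],0.05],
])

```text
t: 11.98
tool_pos: [541.7, -287.8, 52.3]
ee_rot: [0.865, -0.4, 0.274, 0.126]
force: [-3.7, -1.9, 3.2]
grip_width: 0.687
gripper_force: 64.4
```

```bash
python3 - <<'E'
from h import *
go([ctrl.observe()["tool_pos"]+[0,0,z] for z in(6,60,160)],Rt(-.87))
E
```

```text
t 11.975 tcp [ 541.7 -287.8   52.3] F [-3.7 -1.9  3.2] grip 0.687 64.4
[0.0034, -0.0, -0.0049] [-0.0034, -0.0011, 0.0021]
[0.0345, -0.0001, -0.0491] [-0.0034, -0.0011, 0.0021]
[0.0919, -0.0003, -0.131] [-0.0034, -0.0011, 0.0021]
```

The jar is gripped at 58.7 mm width. Now I'll lift it and carry it round the mill to the gate opening.

Emit:
move_arm([
  [[0.008,0,-0.0115],[0,0,0],0.05],
  [[0.024,0,-0.034],[0,0,0],0.05],
  [[0.047,0,-0.067],[0,0,0],0.05],
  [[0.072,0,-0.102],[0,0,0],0.05],
  [[0.092,0,-0.131],[0,0,0],0.05],
])

```text
t: 12.6
tool_pos: [541.6, -287.8, 214.4]
ee_rot: [0.865, -0.4, 0.274, 0.125]
force: [-0.3, -0.8, -4.4]
grip_width: 0.683
gripper_force: 65.1
```

```bash
python3 - <<'E'
from h import *
go([[410,-60,212]],Rt(-.385))
E
```

```text
t 12.6 tcp [ 541.6 -287.8  214.4] F [-0.3 -0.8 -4.4] grip 0.683 65.1
[-0.2132, -0.0473, -0.1466] [0.2741, -0.0017, -0.3952]
```

Emit:
move_arm([
  [[-0.03,-0.007,-0.021],[0.039,0,-0.056],0.05],
  [[-0.075,-0.017,-0.052],[0.097,0,-0.14],0.05],
  [[-0.121,-0.027,-0.083],[0.156,0,-0.225],0.05],
  [[-0.167,-0.037,-0.115],[0.215,0,-0.31],0.05],
  [[-0.213,-0.047,-0.1465],[0.274,0,-0.395],0.05],
])

```text
t: 13.22
tool_pos: [436.1, -59.2, 207.8]
ee_rot: [0.939, -0.183, 0.285, 0.06]
force: [0.2, 0.7, -3.7]
grip_width: 0.685
gripper_force: 65.7
```

```bash
python3 - <<'E'
from h import *
go([[497.5,222,212],[497.5,222,140]])
E
```

```text
t 13.225 tcp [436.1 -59.2 207.8] F [ 0.2  0.7 -3.7] grip 0.685 65.7
[-0.0374, -0.2835, -0.033] [0.2821, 0.021, -0.3968]
[-0.0776, -0.2841, 0.0267] [0.2821, 0.021, -0.3968]
```

Emit:
move_arm([
  [[-0.018,-0.054,-0.014],[0.03,0.002,-0.04],0.05],
  [[-0.036,-0.108,-0.028],[0.08,0.006,-0.11],0.05],
  [[-0.037,-0.165,-0.03],[0.14,0.01,-0.2],0.05],
  [[-0.0374,-0.222,-0.032],[0.21,0.015,-0.3],0.05],
  [[-0.0374,-0.2785,-0.033],[0.282,0.021,-0.397],0.05],
])

```text
t: 13.85
tool_pos: [497.3, 218.5, 214.5]
ee_rot: [0.952, 0.049, 0.302, -0.015]
force: [0.8, 0.0, -3.3]
grip_width: 0.683
gripper_force: 65.9
```

```bash
python3 - <<'E'
from h import *
pl=lambda x,y,zb:S(P,x+13.9,y,51.5+zb)
go([pl(-190,188,50),pl(-45,188,50),pl(-45,188,34),pl(-45,188,30)])
# check jar / gate positions by image: jar cork & latch not occluded -> save
cv2.imwrite("pics/s6.png",np.hstack([cv2.resize(optics.grab_frame("scene")[170:370,230:430],(400,400)),cv2.resize(optics.grab_frame("top")[170:330,180:340],(400,400))]))
E
```

```text
t 13.85 tcp [497.3 218.5 214.5] F [ 0.8  0.  -3.3] grip 0.683 65.9
[-0.0649, -0.0034, 0.0925] [-0.0013, -0.0045, 0.0028]
[0.0535, -0.003, 0.1762] [-0.0013, -0.0045, 0.0028]
[0.0442, -0.003, 0.1892] [-0.0013, -0.0045, 0.0028]
[0.0419, -0.003, 0.1925] [-0.0013, -0.0045, 0.0028]
```

Emit:
move_arm([
  [[-0.02,-0.0015,0.028],[0,0,0],0.05],
  [[-0.043,-0.003,0.061],[0,0,0],0.05],
  [[-0.065,-0.0034,0.0925],[0,0,0],0.05],
  [[-0.045,-0.003,0.107],[0,0,0],0.05],
  [[-0.015,-0.003,0.128],[0,0,0],0.05],
])

```text
t: 14.58
tool_pos: [558.6, 224.6, 100.7]
ee_rot: [0.952, 0.046, 0.302, -0.014]
force: [-0.5, 0.6, -2.5]
grip_width: 0.686
gripper_force: 66.5
```

Emit:
move_arm([
  [[0.025,0,0.0175],[0,0,0],0.05],
  [[0.05,0,0.035],[0,0,0],0.05],
  [[0.0685,0,0.0482],[0,0,0],0.05],
  [[0.0685,0,0.0482],[0,0,0],0.05],
])

```text
t: 15.08
tool_pos: [642.6, 232.4, 100.9]
ee_rot: [0.952, 0.046, 0.302, -0.014]
force: [-0.7, -0.3, -4.8]
grip_width: 0.684
gripper_force: 66.2
```

```bash
python3 - <<'E'
from h import *
pl=lambda x,y,zb:S(P,x+13.9,y,51.5+zb)
go([pl(-45,188,38),pl(-45,188,34),pl(-45,188,30)])
E
```

```text
t 15.075 tcp [642.6 232.4 100.9] F [-0.7 -0.3 -4.8] grip 0.684 66.2
[-0.007, -0.0039, 0.009] [0.0032, -0.0033, -0.0023]
[-0.0093, -0.0039, 0.0122] [0.0032, -0.0033, -0.0023]
[-0.0116, -0.0039, 0.0155] [0.0032, -0.0033, -0.0023]
```

Over the bay with no contact. I'll lower in small rows and watch for touch.

Emit:
move_arm([
  [[-0.003,-0.002,0.004],[0,0,0],0.05],
  [[-0.006,-0.0035,0.0078],[0,0,0],0.05],
  [[-0.0078,-0.0035,0.0102],[0,0,0],0.05],
  [[-0.0087,-0.0035,0.0115],[0,0,0],0.05],
  [[-0.0094,-0.0035,0.0125],[0,0,0],0.05],
])

```text
t: 15.7
tool_pos: [641.0, 236.2, 84.9]
ee_rot: [0.952, 0.046, 0.302, -0.014]
force: [0.2, -0.1, -3.8]
grip_width: 0.68
gripper_force: 66.2
```

Emit:
move_arm([
  [[-0.0006,0,0.0008],[0,0,0],0.05],
  [[-0.0012,0,0.0016],[0,0,0],0.05],
  [[-0.0017,0,0.0024],[0,0,0],0.05],
])

```text
t: 16.08
tool_pos: [641.3, 236.3, 82.4]
ee_rot: [0.952, 0.046, 0.303, -0.014]
force: [-1.9, -2.5, 3.8]
grip_width: 0.685
gripper_force: 66.9
```

The board has taken the jar's weight (+7 N change). I'll release and back out along the tool axis.

Emit:
move_arm([
  [[0,0,0],[0,0,0],0.064],
  [[0,0,0],[0,0,0],0.07],
  [[0,0,0],[0,0,0],0.078],
  [[0,0,0],[0,0,0],0.078],
])

```text
t: 16.58
tool_pos: [641.1, 236.2, 82.0]
ee_rot: [0.952, 0.046, 0.302, -0.014]
force: [0.7, 0.2, -0.0]
grip_width: 0.911
gripper_force: 0.0
```

Emit:
move_arm([
  [[0,0,-0.02],[0,0,0],0.078],
  [[0,0,-0.06],[0,0,0],0.078],
  [[0,0,-0.11],[0,0,0],0.078],
  [[0,0,-0.16],[0,0,0],0.078],
  [[0,0,-0.21],[0,0,0],0.06],
])

```text
t: 17.2
tool_pos: [519.4, 224.5, 254.9]
ee_rot: [0.952, 0.046, 0.302, -0.014]
force: [0.4, 0.6, 0.2]
grip_width: 0.724
gripper_force: 0.0
```

```bash
python3 - <<'E'
from h import *
# gate knob was released with TCP (411.6,298.3,113.4)
K=np.array([411.6,298.3,113.4]); u=toolz()
go([K-130*u,K-60*u,K])
for n,z in(("top",140),("scene",140)): print(n,proj(n,S(P,-45,188,z)).round(),proj(n,S(P,-45,188,80)).round())
f=optics.grab_frame("scene"); t=optics.grab_frame("top")
cv2.imwrite("pics/s7.png",np.hstack([cv2.resize(f[170:370,230:430],(400,400),interpolation=2),cv2.resize(t[170:330,180:340],(400,400),interpolation=2)]))
E
```

```text
t 17.2 tcp [519.4 224.5 254.9] F [0.4 0.6 0.2] grip 0.724 0.0
[-0.1629, -0.0837, -0.0723] [0.0024, -0.0041, -0.0016]
[-0.1632, -0.0838, -0.0023] [0.0024, -0.0041, -0.0016]
[-0.1634, -0.084, 0.0577] [0.0024, -0.0041, -0.0016]
top [[232. 215.]] [[237. 218.]]
scene [[268. 291.]] [[269. 309.]]
```

Emit:
move_arm([
  [[-0.05,-0.026,-0.03],[0,0,0],0.05],
  [[-0.1,-0.052,-0.06],[0,0,0],0.05],
  [[-0.15,-0.078,-0.06],[0,0,0],0.05],
  [[-0.163,-0.084,-0.03],[0,0,0],0.05],
  [[-0.163,-0.084,0.0],[0,0,0],0.05],
])

```text
t: 17.92
tool_pos: [378.9, 296.5, 157.9]
ee_rot: [0.952, 0.048, 0.302, -0.015]
force: [1.3, -0.3, 0.1]
grip_width: 0.584
gripper_force: 0.0
```

Emit:
move_arm([
  [[0,0,0.03],[0,0,0],0.05],
  [[0,0,0.0575],[0,0,0],0.045],
  [[0,0,0.0575],[0,0,0],0.035],
  [[0,0,0.0575],[0,0,0],0.02],
  [[0,0,0.0575],[0,0,0],0.015],
])

```text
t: 18.55
tool_pos: [412.5, 298.5, 112.7]
ee_rot: [0.952, 0.046, 0.302, -0.014]
force: [4.4, 0.0, -7.4]
grip_width: 0.259
gripper_force: 59.2
```

```bash
cat >> h.py <<'E'
Q=np.array([[588.4,169.7],[503.1,178.5],[450.9,213.9],[422,254.3],[411.6,298.3]])
cf=least_squares(lambda c:np.linalg.norm(Q-c,axis=1)-145,[555,310]).x
def arc(t,z=112,off=(0,0)):  # t measured as gate angle, 0 shut
    a0=np.arctan2(*(Q[0]-cf)[::-1]); a=a0-t
    return np.array([*(cf+145*np.array([np.cos(a),np.sin(a)])+off),z])
E
python3 - <<'E'
from h import *
print(cf,np.linalg.norm(Q-cf,axis=1))
s=ctrl.observe()["tool_pos"]; a0=np.arctan2(*(Q[0]-cf)[::-1]); d=s[:2]-cf; print("theta",(a0-np.arctan2(d[1],d[0]))%6.283,np.hypot(*d))
go([arc(t) for t in(1.65,1.5,1.35,1.2,1.05,.9)])
E
```

```text
[556.1790557  312.27364724] [146.16919696 143.91933452 144.08696693 146.16758451 145.25276646]
theta 1.6975365007996717 144.30931837184306
t 18.55 tcp [412.5 298.5 112.7] F [ 4.4  0.  -7.4] grip 0.259 59.2
[-0.0008, 0.0069, 0.0003] [0.0025, -0.0038, -0.0013]
[0.0013, 0.0285, 0.0018] [0.0025, -0.0038, -0.0013]
[0.006, 0.0494, 0.0052] [0.0025, -0.0038, -0.0013]
[0.0133, 0.0692, 0.0103] [0.0025, -0.0038, -0.0013]
[0.0229, 0.0875, 0.0171] [0.0025, -0.0038, -0.0013]
[0.0346, 0.1038, 0.0254] [0.0025, -0.0038, -0.0013]
```

Emit:
move_arm([
  [[0.0,0.0285,0.0018],[0,0,0],0.015],
  [[0.005,0.049,0.005],[0,0,0],0.015],
  [[0.0125,0.069,0.01],[0,0,0],0.015],
  [[0.022,0.0875,0.0165],[0,0,0],0.015],
])

```text
t: 19.05
tool_pos: [448.3, 213.6, 112.5]
ee_rot: [0.952, 0.046, 0.302, -0.014]
force: [-7.5, 1.7, -1.8]
grip_width: 0.254
gripper_force: 58.5
```

```bash
python3 - <<'E'
from h import *
go([arc(t,111) for t in(1.05,.9,.75,.6,.45,.3,.15,0)])
E
```

```text
t 19.05 tcp [448.3 213.6 112.5] F [-7.5  1.7 -1.8] grip 0.254 58.5
[0.0001, -0.0004, 0.0019] [0.0021, -0.0038, -0.0012]
[0.0118, 0.0159, 0.0102] [0.0021, -0.0038, -0.0012]
[0.0254, 0.0299, 0.0198] [0.0021, -0.0038, -0.0012]
[0.0405, 0.0412, 0.0305] [0.0021, -0.0038, -0.0012]
[0.0569, 0.0497, 0.042] [0.0021, -0.0038, -0.0012]
[0.0741, 0.0551, 0.0542] [0.0021, -0.0038, -0.0012]
[0.0917, 0.0572, 0.0666] [0.0021, -0.0038, -0.0012]
[0.1095, 0.0561, 0.0792] [0.0021, -0.0038, -0.0012]
```

Emit:
move_arm([
  [[0.0118,0.016,0.0085],[0,0,0],0.015],
  [[0.0254,0.03,0.018],[0,0,0],0.015],
  [[0.0405,0.0412,0.0288],[0,0,0],0.015],
  [[0.0569,0.0497,0.0403],[0,0,0],0.015],
  [[0.0741,0.0551,0.0525],[0,0,0],0.015],
])

```text
t: 19.68
tool_pos: [545.0, 168.3, 112.8]
ee_rot: [0.952, 0.046, 0.303, -0.015]
force: [-1.8, 10.0, -0.1]
grip_width: 0.255
gripper_force: 86.0
```

```bash
python3 - <<'E'
from h import *
go([arc(t,111.7) for t in(.3,.2,.1,0,-.03)]+[[588.4,169.7,111.7]])
E
```

```text
t 19.675 tcp [545.  168.3 112.8] F [-1.8 10.  -0.1] grip 0.255 86.0
[-0.0008, 0.0006, 0.0009] [0.0014, -0.0054, -0.0017]
[0.011, 0.0024, 0.0092] [0.0014, -0.0054, -0.0017]
[0.0228, 0.0028, 0.0175] [0.0014, -0.0054, -0.0017]
[0.0346, 0.0017, 0.0259] [0.0014, -0.0054, -0.0017]
[0.0381, 0.0011, 0.0284] [0.0014, -0.0054, -0.0017]
[0.0347, 0.0029, 0.026] [0.0014, -0.0054, -0.0017]
```

Emit:
move_arm([
  [[0.011,0.0015,0.0083],[0,0,0],0.015],
  [[0.0228,0.0022,0.0168],[0,0,0],0.015],
  [[0.033,0.0018,0.0242],[0,0,0],0.015],
  [[0.0365,0.0018,0.0267],[0,0,0],0.015],
])

```text
t: 20.18
tool_pos: [589.6, 169.8, 111.9]
ee_rot: [0.952, 0.046, 0.302, -0.013]
force: [-51.7, -17.4, 25.6]
grip_width: 0.254
gripper_force: 107.6
```

The gate is against its stop at the original shut position. I'll ease off, release and back out, then go to the latch peg.

Emit:
move_arm([
  [[-0.0015,0,-0.001],[0,0,0],0.015],
  [[-0.0015,0,-0.001],[0,0,0],0.035],
  [[-0.0015,0,-0.001],[0,0,0],0.045],
  [[-0.0015,0,-0.03],[0,0,0],0.045],
  [[-0.0015,0,-0.08],[0,0,0],0.045],
])

```text
t: 20.8
tool_pos: [541.5, 166.0, 174.6]
ee_rot: [0.952, 0.046, 0.301, -0.014]
force: [-0.7, -0.2, 0.6]
grip_width: 0.528
gripper_force: 0.0
```

Emit:
move_arm([
  [[0,0,-0.03],[0,0,0],0.045],
  [[0,0,-0.03],[0,0,0],0.045],
])

```text
t: 21.05
tool_pos: [525.2, 165.0, 202.9]
ee_rot: [0.951, 0.046, 0.304, -0.015]
force: [0.4, -0.4, 0.1]
grip_width: 0.526
gripper_force: 0.0
```

```bash
python3 - <<'E'
from h import *
K=np.array([541.2,94.5,130.7]);u=toolz()
f=optics.grab_frame("scene"); t=optics.grab_frame("top")
cv2.imwrite("pics/s8.png",np.hstack([cv2.resize(f[170:370,230:430],(400,400),interpolation=2),cv2.resize(t[170:330,180:340],(400,400),interpolation=2)]))
go([K-70*u,K-30*u,K])
E
```

```text
t 21.15 tcp [525.2 164.6 199.5] F [-0.5 -0.6 -0.7] grip 0.528 0.0
[-0.032, 0.0714, -0.0085] [0.0024, -0.004, -0.0012]
[-0.0322, 0.0713, 0.0315] [0.0024, -0.004, -0.0012]
[-0.0323, 0.0712, 0.0615] [0.0024, -0.004, -0.0012]
```

View pics/s8.png

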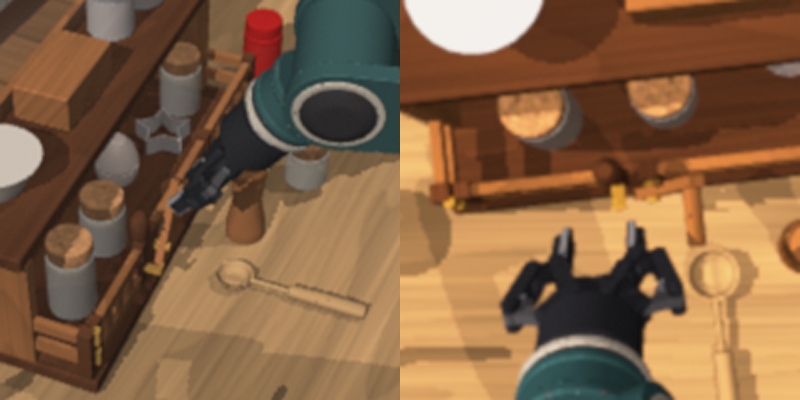

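The jar stands upright behind the shut gate (top crop (530,115)), and the latch bar is still up. Now I'll grip the peg.

Emit:
move_arm([
  [[-0.02,0.036,-0.03],[0,0,0],0.042],
  [[-0.032,0.071,-0.02],[0,0,0],0.042],
  [[-0.032,0.071,0.015],[0,0,0],0.042],
  [[-0.032,0.071,0.04],[0,0,0],0.042],
  [[-0.032,0.071,0.0605],[0,0,0],0.042],
])

```text
t: 21.78
tool_pos: [540.9, 94.2, 129.1]
ee_rot: [0.953, 0.046, 0.301, -0.014]
force: [-0.1, -0.2, 0.2]
grip_width: 0.493
gripper_force: 0.0
```

Emit:
move_arm([
  [[0,0,0],[0,0,0],0.03],
  [[0,0,0],[0,0,0],0.02],
  [[0,0,0],[0,0,0],0.01],
  [[0,0,0],[0,0,0],0.01],
])

```text
t: 22.28
tool_pos: [540.6, 94.5, 132.7]
ee_rot: [0.952, 0.046, 0.303, -0.014]
force: [-3.1, -1.1, 1.5]
grip_width: 0.163
gripper_force: 58.7
```

```bash
python3 - <<'E'
from h import *
# recorded peg path (tcp) while lifting: fit centre in shelf (y,z)
M=np.array([[531.5,187.6,114.6],[537.2,132.6,142.1],[541.2,94.5,130.7],[528.9,205.7,67.6]])
c,s=np.cos(P[2]),np.sin(P[2]); yy=-s*(M[:,0]-P[0])+c*(M[:,1]-P[1]); zz=M[:,2]
fc=least_squares(lambda q:np.hypot(yy-q[0],zz-q[1])-75,[95,65]).x
print("centre",fc,np.hypot(yy-fc[0],zz-fc[1]),np.arctan2(zz-fc[1],yy-fc[0]))
go([peg2(t) for t in(2.1,2,1.85,1.7,1.55,1.4)])
E
```

```text
centre [93.84857972 66.20975257] [74.54351532 75.90330598 74.30121636 74.98342654] [0.70647218 1.55224656 2.09051925 0.01854179]
t 22.275 tcp [540.6  94.5 132.7] F [-3.1 -1.1  1.5] grip 0.163 58.7
[-0.0029, -0.0011, 0.0036] [0.0026, -0.0045, -0.0012]
[-0.001, -0.0077, 0.0007] [0.0026, -0.0045, -0.0012]
[0.0013, -0.0183, -0.0025] [0.0026, -0.0045, -0.0012]
[0.0026, -0.0293, -0.0044] [0.0026, -0.0045, -0.0012]
[0.0029, -0.0405, -0.0049] [0.0026, -0.0045, -0.0012]
[0.0023, -0.0517, -0.004] [0.0026, -0.0045, -0.0012]
```

```bash
cat >> h.py <<'E'
def pg(th,zc=68.2,yc=93.85):
    s=ctrl.observe()["tool_pos"]; c,sn=np.cos(P[2]),np.sin(P[2]); xs=c*(s[0]-P[0])+sn*(s[1]-P[1])
    return S(P,xs,yc+75*np.cos(th),zc+75*np.sin(th))
E
python3 - <<'E'
from h import *
go([pg(t) for t in(2.09,1.95,1.8,1.65,1.5,1.35,1.2)])
E
```

```text
t 22.275 tcp [540.6  94.5 132.7] F [-3.1 -1.1  1.5] grip 0.163 58.7
[0.0004, 0.0004, -0.0005] [0.0026, -0.0045, -0.0012]
[0.003, -0.009, -0.0043] [0.0026, -0.0045, -0.0012]
[0.0049, -0.0198, -0.0071] [0.0026, -0.0045, -0.0012]
[0.0059, -0.0309, -0.0085] [0.0026, -0.0045, -0.0012]
[0.0059, -0.0421, -0.0086] [0.0026, -0.0045, -0.0012]
[0.005, -0.0532, -0.0073] [0.0026, -0.0045, -0.0012]
[0.0031, -0.064, -0.0046] [0.0026, -0.0045, -0.0012]
```

Emit:
move_arm([
  [[0.003,-0.009,-0.0043],[0,0,0],0.01],
  [[0.0049,-0.0198,-0.007],[0,0,0],0.01],
  [[0.0059,-0.031,-0.0085],[0,0,0],0.01],
  [[0.0059,-0.042,-0.0086],[0,0,0],0.01],
  [[0.005,-0.053,-0.0073],[0,0,0],0.01],
])

```text
t: 22.9
tool_pos: [537.0, 148.2, 144.6]
ee_rot: [0.951, 0.046, 0.305, -0.015]
force: [5.3, -2.5, 12.0]
grip_width: 0.16
gripper_force: 61.9
```

```bash
python3 - <<'E'
from h import *
go([pg(t) for t in(1.35,1.2,1.05,.9,.75,.6)])
E
```

```text
t 22.9 tcp [537.  148.2 144.6] F [ 5.3 -2.5 12. ] grip 0.16 61.9
[-0.0019, 0.0005, 0.0027] [0.0018, -0.0105, -0.0015]
[-0.0038, -0.0103, 0.0053] [0.0018, -0.0105, -0.0015]
[-0.0067, -0.0204, 0.0092] [0.0018, -0.0105, -0.0015]
[-0.0103, -0.0297, 0.0143] [0.0018, -0.0105, -0.0015]
[-0.0148, -0.038, 0.0205] [0.0018, -0.0105, -0.0015]
[-0.0199, -0.045, 0.0276] [0.0018, -0.0105, -0.0015]
```

Emit:
move_arm([
  [[-0.0019,-0.0108,0.0026],[0,0,0],0.01],
  [[-0.0046,-0.021,0.0063],[0,0,0],0.01],
  [[-0.0082,-0.0303,0.0114],[0,0,0],0.01],
  [[-0.0127,-0.0387,0.0176],[0,0,0],0.01],
  [[-0.0178,-0.0458,0.0247],[0,0,0],0.01],
])

```text
t: 23.52
tool_pos: [531.3, 194.0, 111.7]
ee_rot: [0.952, 0.046, 0.303, -0.015]
force: [-3.1, 7.7, 10.7]
grip_width: 0.154
gripper_force: 65.8
```

```bash
python3 - <<'E'
from h import *
go([pg(t) for t in(.6,.45,.3,.2,.1,0)])
E
```

```text
t 23.525 tcp [531.3 194.  111.7] F [-3.1  7.7 10.7] grip 0.154 65.8
[-0.0006, 0.0012, 0.0009] [0.0009, -0.0066, -0.0017]
[-0.0063, -0.0044, 0.0088] [0.0009, -0.0066, -0.0017]
[-0.0123, -0.0085, 0.0174] [0.0009, -0.0066, -0.0017]
[-0.0166, -0.0104, 0.0233] [0.0009, -0.0066, -0.0017]
[-0.0209, -0.0115, 0.0293] [0.0009, -0.0066, -0.0017]
[-0.0252, -0.0119, 0.0354] [0.0009, -0.0066, -0.0017]
```

Emit:
move_arm([
  [[-0.0057,-0.006,0.0079],[0,0,0],0.01],
  [[-0.0117,-0.0102,0.0165],[0,0,0],0.01],
  [[-0.016,-0.0122,0.0224],[0,0,0],0.01],
  [[-0.0203,-0.0133,0.0284],[0,0,0],0.01],
])

```text
t: 24.02
tool_pos: [530.7, 206.4, 77.1]
ee_rot: [0.951, 0.047, 0.304, -0.014]
force: [11.4, -4.3, 2.3]
grip_width: 0.157
gripper_force: 58.8
```

```bash
python3 - <<'E'
from h import *
go([pg(t) for t in(.1,.05,0,-.05)])
E
```

```text
t 24.025 tcp [530.7 206.4  77.1] F [11.4 -4.3  2.3] grip 0.157 58.8
[-0.0008, 0.0009, 0.0012] [0.0022, -0.0083, -0.0007]
[-0.003, 0.0006, 0.0042] [0.0022, -0.0083, -0.0007]
[-0.0052, 0.0005, 0.0073] [0.0022, -0.0083, -0.0007]
[-0.0073, 0.0006, 0.0103] [0.0022, -0.0083, -0.0007]
```

Pressing down in small rows until the bar reaches its stop.

Emit:
move_arm([
  [[-0.0022,0,0.003],[0,0,0],0.01],
  [[-0.0044,0,0.0062],[0,0,0],0.01],
  [[-0.0044,0,0.0062],[0,0,0],0.01],
])

```text
t: 24.4
tool_pos: [531.4, 206.8, 71.4]
ee_rot: [0.951, 0.047, 0.305, -0.015]
force: [4.1, -4.0, 16.4]
grip_width: 0.155
gripper_force: 61.5
```

Emit:
move_arm([
  [[-0.0015,0,0.002],[0,0,0],0.01],
  [[-0.0015,0,0.002],[0,0,0],0.01],
])

```text
t: 24.65
tool_pos: [532.0, 207.0, 70.5]
ee_rot: [0.951, 0.047, 0.306, -0.015]
force: [-8.8, -6.8, 32.0]
grip_width: 0.158
gripper_force: 63.4
```

Emit:
move_arm([
  [[0,0,0],[0,0,0],0.03],
  [[0,0,0],[0,0,0],0.045],
  [[0,0,0],[0,0,0],0.045],
  [[0,0,-0.04],[0,0,0],0.045],
  [[0,0,-0.1],[0,0,0],0.045],
])

```text
t: 25.28
tool_pos: [470.6, 200.0, 145.8]
ee_rot: [0.953, 0.046, 0.3, -0.013]
force: [0.3, 0.5, 1.6]
grip_width: 0.525
gripper_force: 0.0
```

Emit:
move_arm([
  [[-0.02,0.03,-0.05],[0,0,0],0.045],
  [[-0.05,0.08,-0.09],[0,0,0],0.045],
  [[-0.08,0.13,-0.12],[0,0,0],0.045],
  [[-0.08,0.18,-0.12],[0,0,0],0.045],
])

```text
t: 25.78
tool_pos: [441.8, 66.7, 194.8]
ee_rot: [0.957, 0.047, 0.287, -0.012]
force: [0.4, -0.3, -0.7]
grip_width: 0.526
gripper_force: 0.0
```

```bash
python3 - <<'E'
from h import *
s=ctrl.observe(); print(s["t"],s["tool_pos"].round(),s["force"].round(1))
a=cv2.imread("pics/scene0.png"); b=optics.grab_frame("scene"); cv2.imwrite("pics/s9.png",b); cv2.imwrite("pics/t9.png",optics.grab_frame("top"))
t0=cv2.imread("pics/top0.png"); t9=cv2.imread("pics/t9.png")
def shift(A,B,x,y,w,h,m=6):
    r=cv2.matchTemplate(cv2.cvtColor(B[y-m:y+h+m,x-m:x+w+m],6),cv2.cvtColor(A[y:y+h,x:x+w],6),cv2.TM_CCOEFF_NORMED)
    _,v,_,l=cv2.minMaxLoc(r); i,j=l
    d=lambda a,b,c:0 if a+c-2*b==0 else .5*(a-c)/(a+c-2*b)
    sx=d(r[j,i-1],r[j,i],r[j,i+1]) if 0<i<2*m else 0; sy=d(r[j-1,i],r[j,i],r[j+1,i]) if 0<j<2*m else 0
    return round(i-m+sx,2),round(j-m+sy,2),round(float(v),3)
print("peg scene",shift(a,b,298,305,26,16),"bar",shift(a,b,296,296,12,20),"top peg",shift(t0,t9,240,246,18,32))
print("gate knob scene",shift(a,b,292,272,14,22),"top",shift(t0,t9,254,230,20,18),"mill",shift(a,b,342,234,24,60),"spoon",shift(a,b,335,295,80,35),"jarc",shift(a,b,268,260,26,40),"mug",shift(a,b,222,385,48,62),"short",shift(a,b,372,232,26,34))
for th in(0,.1,.2,.3): print(th,[proj("scene",S(P,x,95+75*np.cos(th),75+75*np.sin(th)))[0].round(1).tolist() for x in(-173,-123)])
# peg tip: warm bright pixels column profile
for n,im in(("0",a),("9",b)):
    h=cv2.cvtColor(im[303:328,296:326],cv2.COLOR_BGR2HSV); k=((h[...,1]>150)&(h[...,0]<13)).astype(np.uint8)
    print(n,k.sum()); print("\n".join("".join(".#"[v] for v in r) for r in k))
E
```

```text
25.775 [442.  67. 195.] [ 0.4 -0.3 -0.7]
peg scene (np.float32(-0.49), np.float32(1.78), 0.887) bar (np.float32(-0.38), np.float32(1.52), 0.928) top peg (np.float32(0.12), np.float32(-0.02), 0.969)
gate knob scene (np.float32(0.03), np.float32(0.02), 0.953) top (np.float32(-0.04), np.float32(0.29), 0.983) mill (np.float32(-0.01), np.float32(-0.0), 0.997) spoon (np.float32(0.11), np.float32(-0.1), 0.648) jarc (np.float32(0.03), np.float32(0.1), 0.609) mug (np.float32(0.0), np.float32(0.0), 1.0) short (-6, -6, 0.414)
0 [[321.0, 320.3], [301.6, 314.4]]
0.1 [[321.1, 318.1], [301.6, 312.2]]
0.2 [[321.3, 315.6], [301.8, 309.8]]
0.3 [[321.6, 313.0], [302.1, 307.1]]
0 89
....####......................
......#.......................
.....####.....................
.....###......................
...###........................
.....##..#....................
.........##...................
.....#####....................
...#..#.#.....................
..##..#..####.................
##....#.....##..##............
####...###.#.####.####........
.......#.###.##..#######......
...#..........####.#.####
[... 427 characters left out ...]
..................
.....####.....................
...##.##......................
......#.......................
...###.#......................
..###.#.......................
..####...#....................
..#######.....................
##..#.##.###..................
#####.#.#.##.##...............
.#....#.#########.#...........
.......#.#.######.###.........
.#.#......#.###.###.#.###.....
..............###..####.#.....
..................#######.....
....................#.###.....
..............................
#.............................
..............................
..............................
..............................
..............................
..............................
```

The gate knob, mill, mug and spoon match their starting image positions. The peg now sits about 0.07 rad lower than at the start, against a firm stop (32 N pressing). The arm is clear, so I'm handing in.

```bash
python3 -c "
from bench import ctrl
print(ctrl.finish_job())"
```

```text
the job is handed in; nothing more can be done
None
```

I put the tall jar upright behind the gate, shut the gate against its stop and pressed the latch bar down to its stop, then handed the job in at about 26 s. I judged the latch fully down from the force and image shift, and the arm blocked a last image check of the short jar.

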